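Put the packing tools back on their outlines

TASK

Put each of the four loose packing things on the dark outline that matches it: the large and the small steel tin upright on the large and the small disc, the stapler on its base along the bar (either way round), and the tape gun lying flat with its roll over the round part of its outline and its handle along the outline's handle. Centre each on its outline, let go of everything, and leave the two upright marker pens standing where they are.

Things in the scene. Friction and masses are not known exactly. Their poses are not given: they have to be found in the camera images.
- big_tin: Loose round stainless steel tin with clip-on lid, 62 mm in diameter, 58 mm high, about 160 g. Origin at the centre of its underside, z up. Two dark clips stand 3 mm out of the wall on its +x and -x sides near the top, so grip it across its y axis (62 mm).
- small_tin: Loose round stainless steel tin with clip-on lid, like the big one but 42 mm in diameter and 40 mm high, about 80 g. Origin at the centre of its underside, z up; clips 3 mm proud on its +x and -x sides, so grip it across its y axis (42 mm).
- stapler: Loose yellow desk stapler on its base, 130 mm long (along its x, pressing end to +x), 46 mm high, about 250 g. Steel base 34 mm wide and 10 mm thick; the yellow arm above it is 30 mm wide, from 22 to 44 mm high, and can be gripped across y at the middle. It is one rigid piece. Origin at the centre of its underside, z up.
- tape_gun: Loose white tape gun lying flat, 148 mm long along x, 220 g. Roll: disc 60 mm across, 45 mm high, centred at x = +36 mm; steel blade plate beyond it, 46 mm wide, 30 mm high, to x = +74; handle: straight bar 26 mm wide, 28 mm high, from the roll back to x = -74. Origin on the underside, under the bar just behind the roll: balance point, grip across y there or up to 15 mm to -x. z up.
- big_round_outline: Flat dark disc 68 mm in diameter on a pale 100 mm square sheet stuck to the shelf (1 mm thick, no step to feel): the place of the big tin. Origin at its centre at shelf height (z = 0).
- small_round_outline: Flat dark disc 48 mm in diameter on a pale 100 mm square sheet stuck to the shelf: the place of the small tin. Origin at its centre, z = 0.
- bar_outline: Flat dark rectangle 138 x 41 mm, long side along its x, on a pale 165 x 70 mm sheet stuck to the shelf: the place of the stapler. Origin at its centre, z = 0.
- gun_outline: Flat dark tape gun silhouette on a pale 180 x 85 mm sheet stuck to the shelf: disc 66 mm across, blade strip on its +x side, 32 mm wide handle bar to -x as far as x = -113 mm. Origin at the disc centre, z = 0. When the tape gun lies right its x axis points along this x axis and its origin is at x = -36 mm, y = 0 here.
- marker1: Violet and white marker pen standing upright, loose and easily knocked over, 22 mm in diameter, 100 mm high, about 30 g; a bystander. Origin at the centre of its foot, z up.
- marker2: The other upright violet and white marker pen, same size; a bystander.
Things that resemble listed ones, but are neither listed nor needed, are in the scene too. Leave any pink look-alike of the big_tin alone.

How it is judged (in metres and radians):
At the end, for the whole second after the job is handed in: Tins upright and stapler on its base within 15 mm of the centres of their outlines; tape gun flat, within 15 mm along and across of its place, roll at the round end; stapler and gun within 0.25 rad of their outlines; all released, at rest. Markers not tipped or shifted over 30 mm (horizontal distance between big_tin and big_round_outline below 0.015 m and angle between each of big_tin, small_tin, stapler, tape_gun's own z axis and vertical below 0.15 rad and height (world z) of each of big_tin, small_tin, stapler, tape_gun below 0.006 m and linear speed of each of big_tin, small_tin, stapler, tape_gun below 0.02 m/s and angular speed of each of big_tin, small_tin, stapler, tape_gun below 0.2 rad/s and horizontal distance between small_tin and small_round_outline below 0.015 m and horizontal distance between stapler and bar_outline below 0.015 m and angle between the x axis of stapler and the x axis of bar_outline, either way round below 0.25 rad and x of tape_gun in the frame of gun_outline between -0.051 and -0.021 m and y of tape_gun in the frame of gun_outline between -0.015 and 0.015 m and x of gun_outline in the frame of tape_gun above 0 m and angle between the x axis of tape_gun and the x axis of gun_outline, either way round below 0.25 rad); the robot touches nothing.
It fails at once if marker pen 1 is knocked over or shifted by more than 30 mm (distance of marker1 from where it was at the start of the episode above 0.03 m or angle between marker1's own z axis and vertical above 0.4 rad).
It fails at once if marker pen 2 is knocked over or shifted by more than 30 mm (distance of marker2 from where it was at the start of the episode above 0.03 m or angle between marker2's own z axis and vertical above 0.4 rad).
It also fails if it takes over 128 s, if anything falls off the work surface, if the arm or the gripper's body presses on something with over 40 N, if the wrist force passes 120 N, or if a joint passes its speed limit or range.

ROBOT

A 6-joint arm with a two-finger parallel gripper is mounted at the origin on the work surface. World frame = base frame: x ahead of the robot, y to its left, z up, the work surface at z = 0. Lengths are in mm, angles in rad, forces in N, time in s.
With the tool pointing down it reaches from about 350 to 875 mm from the base axis. Payload 4.2 kg.
Tool frame: the origin (TCP) lies at the very end of the fingers, on their centre line; the grasp point (between the pads) lies 19 mm behind it; z points along the fingers, y is the direction in which the jaws open and shut (so a half turn about z gives the same grasp; the last joint's range is limited). The gripper opens to 85 mm and grips with 20 to 120 N. Pads are 22 mm wide; open, the fingers measure 114 mm over their backs; the gripper's body (76 mm by 85 mm) begins 54 mm behind the grasp point. The pads swing forward as they close: fully open they stand 13 mm farther back than shut.
Start: joints at [-0.984, 0.385, 0.008, 0, -1.194, -0.259], TCP at [201.241, -591.694, 231.312] pointing down, gripper open.
Joint ranges: [-3.14, 3.14], [-1.21, 2.06], [-1.07, 1.41], [-3.16, 2.05], [-2.99, -0.16], [-3.1, 3.1]. Speed limits (rad/s): [2.79, 2.79, 3.14, 3.14, 3.14, 3.14].

INTERFACE

Orientations are given as a unit quaternion [x, y, z, w].
In Python, from bench import read_state, get_image, camera_params, job_done gives the robot as it stands.
- The arm moves only by the tool send_rows, never from a script. Its arguments are lists of equal length, an entry for each row: "translation": the shift along the tool's x, y, z in m, a list of three; "yaw": the turn about the tool's z in degrees; "fingers": the closure in counts, from 0 (fully open) to 255 (shut). A call has 1 to 12 rows; each row is the pose to reach, as a shift and turn from the pose measured when the call began, along the tool's axes at that moment; what a row does not reach only later rows make up. A row lasts 1/10 s, in which the tool goes at most 50 mm and 8.59 degrees, less where a joint would pass 70% of its speed; a pose out of reach is approached as far as the arm can. A call with a gripper value outside its range is refused whole. The fingers move at their own pace and stop on an object; the grip force is fixed at half the most. Time passes only in rows, so rows that repeat a pose let the fingers close. It gives the time, the measured TCP pose, the force and the opening at its end, in the units of the state.
- read_state(): the state, without advancing time (a new reading comes with each control period).
- get_image(name): name is "side" or "top"; returns the picture (420x560x3 uint8, blue, green, red); there is no depth.
- camera_params(name): a dict with "mtx" (3x3 intrinsics, pixels), "rvec" (rotation vector, rad) and "tvec" (3), from world to camera coordinates, as OpenCV has them. Camera axes: x right, y down, z forward; pixel columns grow to the right and rows downward; lengths in mm; the calibration is good to about 2 mm. A picture is of the moment at which its call begins. camera_params takes no time and is no camera call.
- job_done(): hands the job in, once; it reports no verdict.
The state is a dict: "clock": time; "joints": joint angles; "joint_vel": joint speeds; "joint_efforts": joint torques, N m; "position": TCP position; "ee_rot": TCP orientation; "contact_force": force on the tool from outside, world axes, zero at the start; "wrist_torque": the same for the moment, N m; "gripper_width": finger opening in mm.
Only numpy, scipy, OpenCV 4.12 (cv2) and the standard library are available. Lean on these libraries where they do the work, as an engineer would, in place of code of your own. Each camera call takes 0.05 s, during which the arm holds its last target.

## Working session

There is one attempt and no reset: what is moved stays moved. The work goes in short steps, Python scripts to look and compute and a tool call to move; the robot and the scene stay as the last step left them, time stands still between calls to the robot, and variables do not carry over. Pictures are saved under pics/ and viewed, and the job is handed in when it is done.

Besides the shell and the picture viewer there is one more tool, called after "Request:" as name(argument=value, ...) on one line, values as JSON. send_rows: Moves the arm, as the interface text tells. Its arguments: {"type":"object","properties":{"translation":{"type":"array","items":{"type":"array","items":{"type":"number"}}},"yaw":{"type":"array","items":{"type":"number"}},"fingers":{"type":"array","items":{"type":"number"}}},"required":["translation","yaw","fingers"]}

```bash
ls; mkdir -p pics
python3 - <<'E'
from bench import *
import cv2
for n in("top","side"):
    cv2.imwrite(f"pics/{n}0.png",get_image(n)); print(n,camera_params(n))
print(read_state())
E
```

```text
pics
top {'mtx': array([[422.42483633,   0.        , 279.7085509 ],
       [  0.        , 422.42483633, 213.32699707],
       [  0.        ,   0.        ,   1.        ]]), 'rvec': array([ 2.16509276, -2.19322295,  0.13112337]), 'tvec': array([  -6.1295643 ,  492.22458916, 1138.56220555])}
side {'mtx': array([[405.55194876,   0.        , 275.61249141],
       [  0.        , 405.55194876, 211.86725106],
       [  0.        ,   0.        ,   1.        ]]), 'rvec': array([ 0.80816827, -2.38209354,  1.3338626 ]), 'tvec': array([368.71064311, 202.20467457, 656.89609588])}
{'clock': 0.1, 'joints': array([-9.84421596e-01,  3.85467884e-01,  6.71349557e-03, -4.30849578e-04,
       -1.19400861e+00, -2.58608820e-01]), 'joint_vel': array([ 0.00072445,  0.00011978,  0.00297957,  0.00293853, -0.00030527,
        0.00130365]), 'joint_efforts': array([-2.98817140e-04, -3.93320775e+01,  1.88929725e+01,  4.19791505e+00,
       -2.57964399e-03,  1.58773464e-06]), 'position': array([ 201.04392248, -591.20566163,  230.31953056]), 'ee_rot': array([-1.63071878e-01,  9.86613681e-01,  9.78973361e-04, -2.20572708e-04]), 'contact_force': array([-0.2939582 ,  0.2510996 , -0.08561093]), 'wrist_torque': array([0.00670264, 0.02151907, 0.01427598]), 'gripper_width': 85.43513002933294}
```

View pics/top0.png

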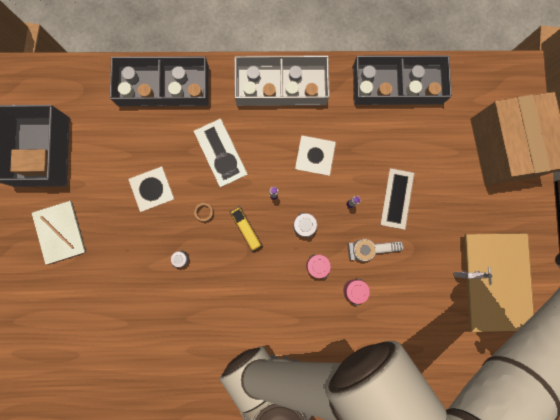

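View pics/side0.png

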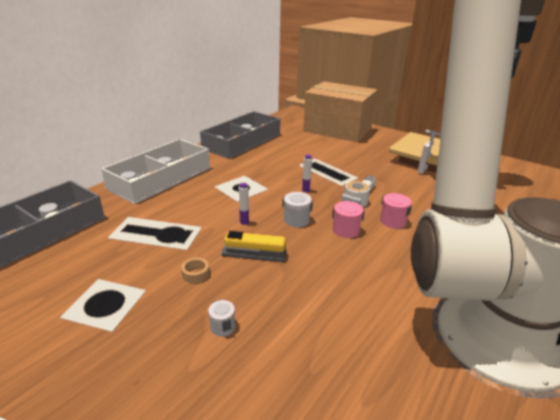

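Look-alikes: big tin = steel top (305,226) vs. pink tins (319,267), (358,292), which I leave alone. Small tin (179,260). Tape gun (375,250) vs. loose brown ring (203,212). Stapler (246,230). Next: close crop and measurement.

```bash
cat > h.py <<'E'
from bench import *
import cv2, numpy as np
from scipy.spatial.transform import Rotation as R
def ray(n,uv,z):
    p=camera_params(n);Rm=cv2.Rodrigues(p['rvec'])[0];t=p['tvec'].ravel()
    c=-Rm.T@t
    u=cv2.undistortPoints(np.array([[uv]],float),p['mtx'],None)[0,0]
    d=Rm.T@np.array([u[0],u[1],1.])
    return c+d*(z-c[2])/d[2]
def proj(n,X):
    p=camera_params(n)
    return cv2.projectPoints(np.array(X,float).reshape(-1,3),p['rvec'],p['tvec'],p['mtx'],None)[0].reshape(-1,2)
def cam(n):
    p=camera_params(n);return -cv2.Rodrigues(p['rvec'])[0].T@p['tvec'].ravel()
E
python3 - <<'E'
from h import *
im=cv2.imread('pics/top0.png')
c=im[130:310,110:420]
cv2.imwrite('pics/crop0.png',cv2.resize(c,None,fx=2.58,fy=2.58,interpolation=cv2.INTER_CUBIC))
print(cam('top'),cam('side'))
for k,v,z in [('big',(305,224),58),('small',(179,259),40),('bigO',(151,189),0),('smO',(316,156),0),('bar',(398,199),0),('gun roll',(365,250),45),('gunO disc',(226,165),0),('stap',(246,230),44),('m1',(274,198),0),('m2',(353,207),0)]:
    print(k,ray('top',v,z).round())
g=cv2.cvtColor(im,cv2.COLOR_BGR2GRAY);hs=cv2.cvtColor(im,cv2.COLOR_BGR2HSV)
# dark outlines inside white sheets
white=((hs[...,1]<60)&(hs[...,2]>150)).astype(np.uint8)
n,l,s,cc=cv2.connectedComponentsWithStats(white)
for i in range(1,n):
    if s[i,4]>40: print('white',s[i],cc[i].round(1))
E
```

```text
[ 375.65969108   11.30933469 1182.11607259] [ 30.8073743  587.75581333 511.80148409]
big [459. -79.  58.]
small [371. 259.  40.]
bigO [568. 348.   0.]
smO [ 658. -119.    0.]
bar [ 531. -349.    0.]
gun roll [ 388. -240.   45.]
gunO disc [634. 138.   0.]
stap [446.  79.  44.]
m1 [538.   3.   0.]
m2 [ 510. -220.    0.]
white [ 2  0 14 12 44] [9.5 4.3]
white [  17    1   83   51 1266] [60.2 30.5]
white [155   0  13   8  67] [161.    2.7]
white [ 172    0  204   52 7711] [262.9  27.6]
white [427   0  12   6  44] [432.3   2. ]
white [ 445    0  115   50 3780] [497.8  21.5]
white [66  2 10 11 58] [70.1  6.9]
white [340   2  10  10  56] [344.3   6.4]
white [130  25  15  10  52] [137.1  30.5]
white [ 235   56   94   42 2164] [281.3  80.7]
white [122  67  13  12 119] [127.7  72.5]
white [172  67  13  12 123] [177.9  72.3]
white [363  66  13  11 114] [369.   71.2]
white [412  66  13  11 111] [418.  71.]
white [118  81  13  14 139] [124.1  87.6]
white [168  81  14  13 145] [173.9  87.3]
white [360  81  14  12 137] [366.2  86.5]
white [409  80  14  13 136] [415.4  86.2]
white [ 194  119   53   68 1076] [218.9 150.3]
white [296 136  39  39 967] [314.9 155.1]
white [129 167  45  44 784] [150.6 188.9]
white [381 169  33  60 675] [396.9 198.8]
white [  32  201   52   63 2045] [ 57.7 232.4]
white [294 213  23  23 415] [305.1 224.4]
white [349 243   6  17  55] [351.3 250.8]
white [374 242  29  11 218] [387.1 246.9]
white [171 252  15  15 185] [178.1 259. ]
white [468 271  16   7  61] [474.  274.3]
white [ 516  313   44   87 1860] [544.9 353.6]
white [222 353  42  59 745] [240.6 388.5]
white [ 336  352  110   68 4111] [391.9 396.2]
white [ 471  366   86   54 3043] [515.9 399. ]
```

View pics/crop0.png

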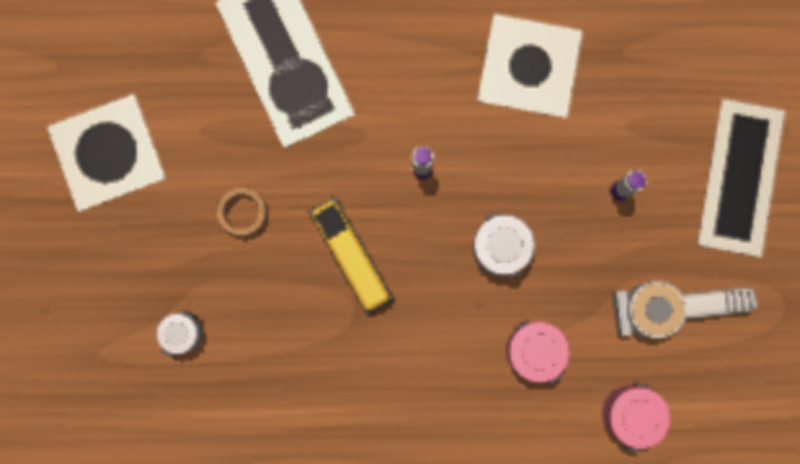

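Run:
```python
from h import *
im=cv2.imread('pics/side0.png')
cv2.imwrite('pics/crop1.png',cv2.resize(im[160:360,170:430],None,fx=3,fy=3,interpolation=cv2.INTER_CUBIC))
t=cv2.imread('pics/top0.png')
a=cv2.resize(t[205:245,285:325],None,fx=9,fy=9,interpolation=cv2.INTER_CUBIC)
b=cv2.resize(t[240:280,160:200],None,fx=9,fy=9,interpolation=cv2.INTER_CUBIC)
cv2.imwrite('pics/crop2.png',np.hstack([a,b]))
hs=cv2.cvtColor(t,cv2.COLOR_BGR2HSV)
def comp(mask,box):
    m=np.zeros(mask.shape,np.uint8);x0,y0,x1,y1=box;m[y0:y1,x0:x1]=mask[y0:y1,x0:x1]
    n,l,s,c=cv2.connectedComponentsWithStats(m);i=1+np.argmax(s[1:,4]);
    cn=max(cv2.findContours((l==i).astype(np.uint8),0,1)[0],key=cv2.contourArea)
    return c[i],s[i,4],cn
def rect(cn,z):
    P=np.array([ray('top',p,z)[:2] for p in cn.reshape(-1,2)],np.float32)
    r=cv2.minAreaRect(P);B=cv2.boxPoints(r)
    e=[B[1]-B[0],B[2]-B[1]];e=max(e,key=np.linalg.norm);return np.round(r[0],1),np.round(r[1],1),np.degrees(np.arctan2(e[1],e[0])).round(1)
dark=hs[...,2]<90
for k,b in [('bigO',(135,172,168,206)),('smO',(303,143,330,170)),('bar',(384,172,412,226)),('gunO',(202,125,240,182))]:
    c,a,cn=comp(dark,b);print(k,c.round(1),a,ray('top',c,0).round(1),rect(cn,0))
white=(hs[...,1]<60)&(hs[...,2]>140)
for k,b in [('gunSheet',(190,115,250,190)),('barSheet',(378,165,418,232)),('bigS',(125,163,178,215)),('smS',(292,132,338,178))]:
    c,a,cn=comp(white,b);print(k,rect(cn,0))
c,a,cn=comp(white,(290,208,320,240));print('big',c,rect(cn,58))
c,a,cn=comp(white,(168,248,190,270));print('small',c,rect(cn,40))
yel=(hs[...,0]>18)&(hs[...,0]<35)&(hs[...,1]>150)&(hs[...,2]>110)
c,a,cn=comp(yel,(225,200,270,260));print('stap',c,rect(cn,44))
c,a,cn=comp(hs[...,1]<110,(372,238,408,260));print('handle',c,a,rect(cn,28))
# roll brown
gunm=(hs[...,1]<125)
c,a,cn=comp(gunm,(345,235,410,268));print('gun',c,a,rect(cn,35),rect(cn,28))
```

```text
bigO [150.6 188.5] 388 [569.2 349.2   0. ] (array([569.2, 349.6]), array([60.1, 58.8]), np.float32(0.8))
smO [315.1 154.9] 172 [ 661.2 -116.4    0. ] (array([ 661. , -116.2]), array([40.1, 40.9]), np.float32(-1.2))
bar [397.2 198.3] 613 [ 533.4 -347.     0. ] (array([ 533.7, -347.2]), array([ 37.3, 134. ]), np.float32(-11.4))
gunO [226.  164.7] 338 [635.  137.6   0. ] (array([633.4, 136.4]), array([62. , 57.1]), np.float32(26.1))
gunSheet (array([671.4, 154.7]), array([179.7,  85. ]), np.float32(24.8))
barSheet (array([ 533.4, -346.6]), array([ 68.6, 163.4]), np.float32(-11.6))
bigS (array([568.6, 349. ]), array([98.6, 99.3]), np.float32(-69.4))
smS (array([ 661. , -116.1]), array([99.5, 98.9]), np.float32(79.0))
big [305.00956938 224.34210526] (array([459.4, -79. ]), array([58.9, 59. ]), np.float32(-1.0))
small [178.09625668 258.95187166] (array([372.2, 261.8]), array([40. , 37.3]), np.float32(0.5))
stap [248.12600536 233.30831099] (array([444.9,  77.5]), array([107.6,  30.6]), np.float32(29.3))
handle [386.28189911 247.40059347] 337 (array([ 389.2, -305.7]), array([43.5, 87.3]), np.float32(-88.5))
gun [371.02461899 248.82180539] 853 (array([ 389.2, -270.3]), array([153.1,  62.3]), np.float32(89.2)) (array([ 389.3, -272. ]), array([154. ,  62.7]), np.float32(89.2))
```

View pics/crop1.png

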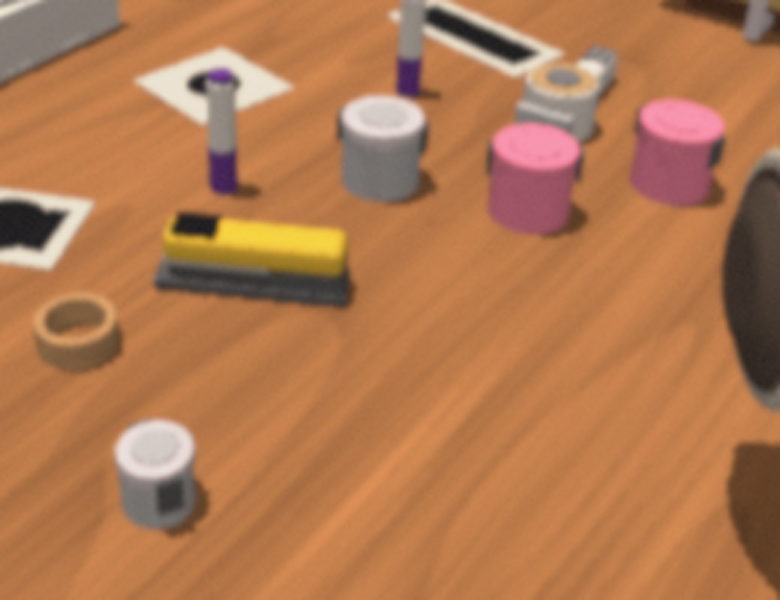

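View pics/crop2.png

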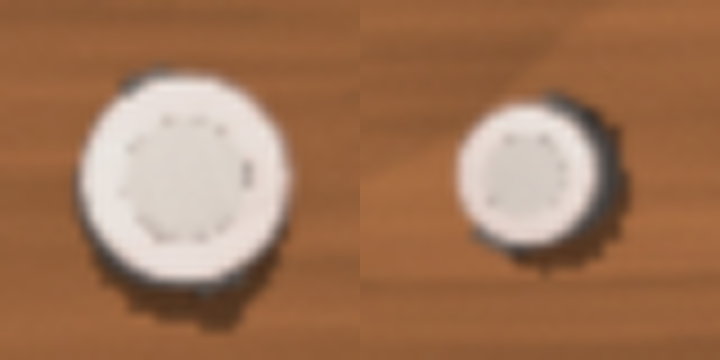

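Run:
```python
from h import *
t=cv2.imread('pics/top0.png')
# big tin clips side view
C=np.array([459.4,-79])
for p in [(283.7,201.7),(310.7,205.7)]:
    q=ray('side',p,47);print('bigclip',q.round(),np.linalg.norm(q[:2]-C),np.degrees(np.arctan2(*(q[:2]-C)[::-1])))
C=np.array([372.2,261])
for z in(20,25,30):
    q=ray('side',(226.7,325),z);print('smclip',z,q.round(),np.linalg.norm(q[:2]-C),np.degrees(np.arctan2(*(q[:2]-C)[::-1])))
# side check of tops
for n,X in [('big',(459.4,-79,58)),('small',(372.2,261,40)),('stap',(445,77.5,44))]: print(n,proj('side',X).round(1))
def mk(box,f):
    x0,y0,x1,y1=box;return cv2.resize(t[y0:y1,x0:x1],None,fx=f,fy=f,interpolation=cv2.INTER_CUBIC)
cv2.imwrite('pics/c3.png',np.hstack([mk((225,200,275,260),9),mk((345,222,380,282),9)]))
cv2.imwrite('pics/c4.png',mk((340,230,415,270),10))
cv2.imwrite('pics/c5.png',mk((190,115,250,190),8))
```

```text
bigclip [486. -62.  47.] 31.53898257660473 32.84859771406522
bigclip [428. -85.  47.] 31.68292760033915 -168.5329140282071
smclip 20 [357. 269.  20.] 17.542880156258246 153.45858976448287
smclip 25 [353. 272.  25.] 21.99994936253513 149.75521255894213
smclip 30 [350. 275.  30.] 26.51787156080082 147.30620577034284
big [[297.8 198.2]]
small [[222.2 308.5]]
stap [[259.1 237.3]]
```

View pics/c3.png

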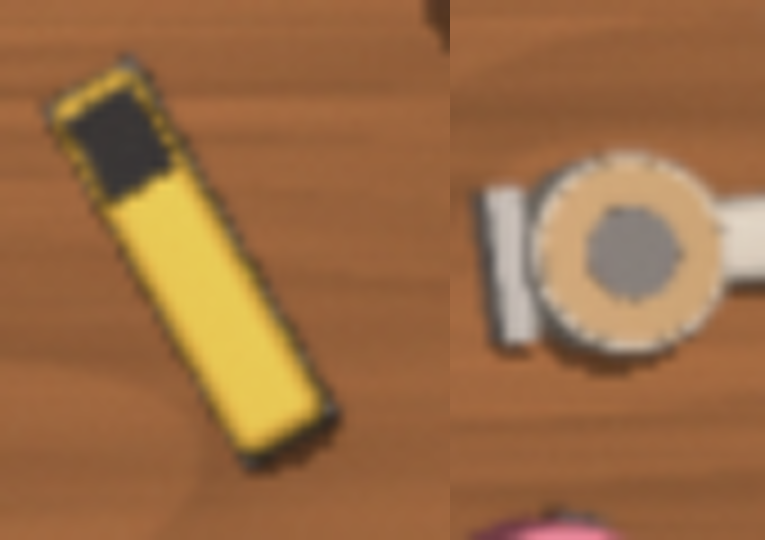

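View pics/c4.png

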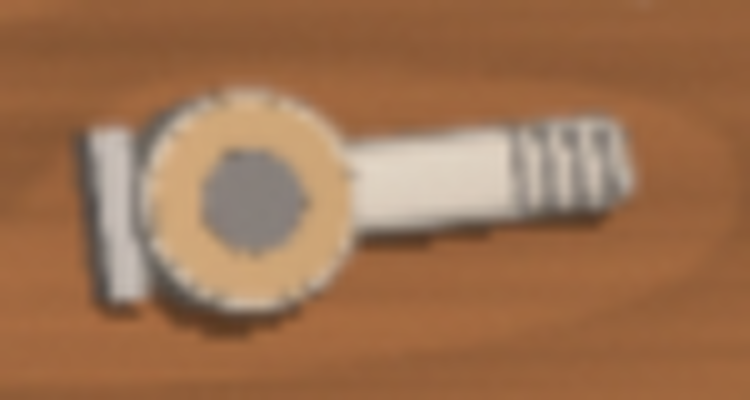

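View pics/c5.png

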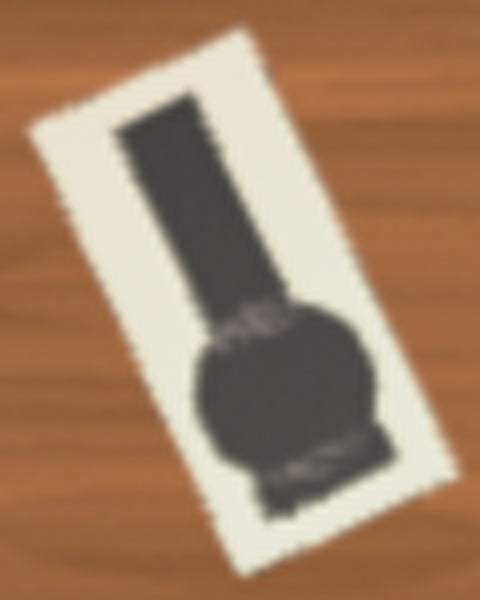

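```bash
cat >> h.py <<'E'
def ang(d): return np.degrees(np.arctan2(d[1],d[0]))
def go(x,y,z,psi=None):
    """tool-axis shift (m) and yaw (deg) to reach TCP x,y,z (mm) with jaw (tool y) direction psi deg (mod 180)"""
    s=read_state();M=R.from_quat(s['ee_rot']).as_matrix();p=s['position']
    tr=M.T@(np.array([x,y,z])-p)/1000
    cur=ang(M[:2,1]); out=0
    j6=np.degrees(s['joints'][5]);dj1=np.degrees(np.arctan2(y,x)-np.arctan2(p[1],p[0]))
    opts=[]
    if psi is not None:
        d=(psi-cur+90)%180-90
        opts=[(round(-dd,1),'j6->',round(j6+dd-dj1)) for dd in (d,d-180*np.sign(d))]
    print('shift',tr.round(4),'yaw',opts,'rows',round(np.linalg.norm(tr)/.05,1),'tilt',np.degrees(np.arccos(-M[2,2])).round(2),'w',round(s['gripper_width'],1),'t',s['clock'])
E
python3 - <<'E'
from h import *
d=ray('top',(225.3,163.1),0);h=ray('top',(209.1,128.7),0);b=ray('top',(231,175.8),0)
print('gunO',d.round(1),h.round(1),b.round(1),np.linalg.norm(d-h),ang(d-h),ang(b-h),'target',(d+(h-d)*36/113).round(1))
r=ray('top',(364.35,249.55),45);h=ray('top',(402.35,245.25),28);b=ray('top',(349.2,251),30)
v=r-h;print('gun',r.round(1),h.round(1),b.round(1),np.linalg.norm(v[:2]),ang(v),ang(b-h),np.linalg.norm((b-h)[:2]))
u=(b-h)[:2];u/=np.linalg.norm(u);print('origin',r[:2]-36*u,h[:2]+74*u,b[:2]-74*u)
P=[ray('top',(225+x/9-.44,200+y/9-.44),10)[:2] for x,y in [(50,112),(130,62),(338,412),(245,470)]]
P=np.array(P);print(P.round(1),P.mean(0),[np.linalg.norm(P[i]-P[i-1]).round(1) for i in range(4)],ang(P[0]-P[3]),ang(P[1]-P[2]))
go(445,78,120,119)
go(459,-79,120,112)
E
```

```text
gunO [639.8 139.6   0. ] [740.4 185.7   0. ] [603.1 123.5   0. ] 110.67471619099105 -155.3535841255661 -155.6264228962435 target [671.9 154.3   0. ]
gun [ 389.3 -238.7   45. ] [ 399.8 -347.4   28. ] [ 386.1 -200.4   30. ] 109.21018931179385 95.52951869465481 95.33108760409621 147.63595031347873
origin [ 392.65766599 -274.52869478] [ 392.96081139 -273.70650722] [ 392.99463555 -274.06898219]
[[498.9 125.2]
 [514.2 100.5]
 [405.2  37.1]
 [387.8  65.8]] [451.55033562  82.15386695] [np.float64(126.0), np.float64(29.1), np.float64(126.1), np.float64(33.5)] 28.148435368089366 30.160045020225613
shift [-0.4463  0.5549  0.1114] yaw [(np.float64(-10.2), 'j6->', -86), (np.float64(169.8), 'j6->', -266)] rows 14.4 tilt 0.11 w 85.4 t 0.1
shift [-0.4091  0.4017  0.1111] yaw [(np.float64(-3.2), 'j6->', -73), (np.float64(176.8), 'j6->', -253)] rows 11.7 tilt 0.11 w 85.4 t 0.1
```

Run:
```python
from h import *
print(proj('side',[(442.7,96.9,0),(459,-79,0),(372,261,0)]).round(1))
go(394,-282,120,5.3)
```

```text
[[254.  260.1]
 [296.8 219.9]
 [223.6 326.2]]
shift [-0.2822  0.2305  0.1107] yaw [(np.float64(-76.5), 'j6->', 26), (np.float64(103.5), 'j6->', -154)] rows 7.6 tilt 0.11 w 85.4 t 0.1
```

Request:
send_rows(translation=[[-0.282,0.23,0.11],[-0.282,0.23,0.11],[-0.282,0.23,0.11],[-0.282,0.23,0.11],[-0.282,0.23,0.11],[-0.282,0.23,0.11],[-0.282,0.23,0.11],[-0.282,0.23,0.11],[-0.282,0.23,0.11],[-0.282,0.23,0.11],[-0.282,0.23,0.11],[-0.282,0.23,0.11]], yaw=[-76.5,-76.5,-76.5,-76.5,-76.5,-76.5,-76.5,-76.5,-76.5,-76.5,-76.5,-76.5], fingers=[0,0,0,0,0,0,0,0,0,0,0,0])

```text
clock: 1.3
position: [393.7, -283.0, 120.8]
ee_rot: [0.738, -0.675, -0.001, -0.0]
contact_force: [0.1, -0.2, 0.2]
gripper_width: 85.1
```

Run:
```python
from h import *
s=read_state();print(s['joints'].round(2),s['position'])
go(394,-282,3,5.3)
cv2.imwrite('pics/t1.png',get_image('top'))
```

```text
[-0.29  0.27 -0.48 -0.   -0.82  0.38] [ 393.71135973 -283.00083606  120.84995851]
shift [-0.0008 -0.0004  0.1179] yaw [(np.float64(-0.2), 'j6->', 22), (np.float64(179.8), 'j6->', -158)] rows 2.4 tilt 0.11 w 85.1 t 1.3
```

View pics/t1.png

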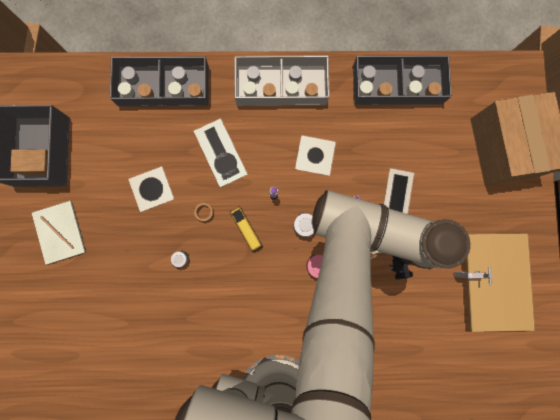

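Request:
send_rows(translation=[[-0.001,0,0.05],[-0.001,0,0.09],[-0.001,0,0.11],[-0.001,0,0.118],[-0.001,0,0.118],[-0.001,0,0.118],[-0.001,0,0.118],[-0.001,0,0.118],[-0.001,0,0.118],[-0.001,0,0.118],[-0.001,0,0.118]], yaw=[0,0,0,0,0,0,0,0,0,0,0], fingers=[0,0,0,0,0,255,255,255,255,255,255])

```text
clock: 2.45
position: [394.3, -282.1, 3.9]
ee_rot: [0.738, -0.675, 0.0, -0.001]
contact_force: [-0.2, 0.9, 7.5]
gripper_width: 25.1
```

Request:
send_rows(translation=[[0,0,0],[0,0,-0.02],[0,0,-0.06],[0,0,-0.1],[0,0,-0.14],[0,0,-0.16],[0,0,-0.16]], yaw=[0,0,0,0,0,0,0], fingers=[255,255,255,255,255,255,255])

```text
clock: 3.15
position: [395.6, -282.7, 166.7]
ee_rot: [0.738, -0.675, 0.003, -0.002]
contact_force: [0.3, -0.0, -2.2]
gripper_width: 24.9
```

Run:
```python
from h import *
go(679,157.8,163,114.7)
cv2.imwrite('pics/t2.png',get_image('side'))
```

```text
shift [-0.4133 -0.3218  0.0054] yaw [(np.float64(70.5), 'j6->', -97), (np.float64(-109.5), 'j6->', 83)] rows 10.5 tilt 0.46 w 24.9 t 3.15
```

View pics/t2.png

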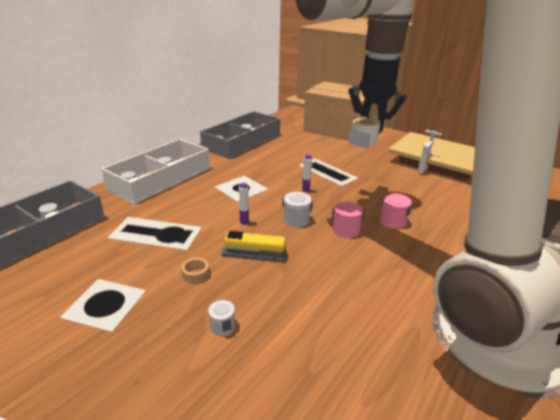

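Request:
send_rows(translation=[[-0.03,-0.025,0.0],[-0.07,-0.055,0.0],[-0.105,-0.08,0.0],[-0.14,-0.11,0.0],[-0.175,-0.135,0.0],[-0.21,-0.165,0.0],[-0.245,-0.19,0.0],[-0.28,-0.22,0.0],[-0.31,-0.24,0.0],[-0.345,-0.27,0.0],[-0.375,-0.29,0.0],[-0.4,-0.31,0.0]], yaw=[-8,-16,-24,-32,-40,-48,-56,-64,-72,-80,-88,-96], fingers=[255,255,255,255,255,255,255,255,255,255,255,255])

```text
clock: 4.4
position: [666.3, 145.7, 161.4]
ee_rot: [0.995, 0.1, -0.001, 0.0]
contact_force: [0.6, -0.9, -2.5]
gripper_width: 25.3
```

Run:
```python
from h import *
go(679,157.8,120,114.7)
```

```text
shift [ 0.015  -0.0094  0.0414] yaw [(np.float64(-13.2), 'j6->', 88), (np.float64(166.8), 'j6->', -92)] rows 0.9 tilt 0.17 w 25.3 t 4.4
```

Request:
send_rows(translation=[[0.015,-0.0095,0.02],[0.015,-0.0095,0.041],[0.015,-0.0095,0.041],[0.015,-0.0095,0.041],[0.015,-0.0095,0.041]], yaw=[-7,-13.2,-13.2,-13.2,-13.2], fingers=[255,255,255,255,255])

```text
clock: 4.9
position: [679.3, 157.6, 120.9]
ee_rot: [0.977, 0.213, -0.001, 0.0]
contact_force: [0.7, -0.0, -2.6]
gripper_width: 25.2
```

Run:
```python
from h import *
go(679,157.8,5,114.7)
cv2.imwrite('pics/t3.png',get_image('side'))
cv2.imwrite('pics/t3t.png',get_image('top'))
```

```text
shift [ 0.     -0.0003  0.1159] yaw [(np.float64(-0.1), 'j6->', 88), (np.float64(179.9), 'j6->', -92)] rows 2.3 tilt 0.12 w 25.2 t 4.9
```

View pics/t3.png

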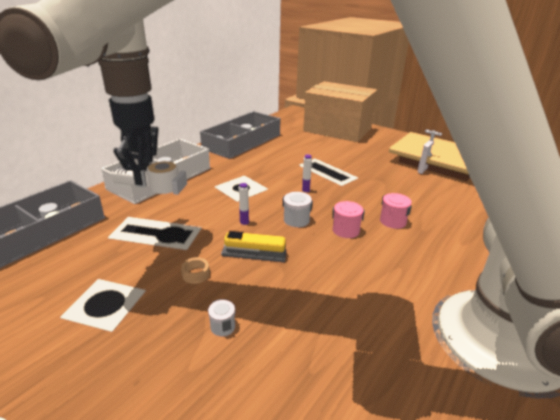

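Request:
send_rows(translation=[[0,0,0.04],[0,0,0.08],[0,0,0.1],[0,0,0.11],[0,0,0.115],[0,0,0.117],[0,0,0.117],[0,0,0.117],[0,0,0.117],[0,0,0.117],[0,0,0.117]], yaw=[0,0,0,0,0,0,0,0,0,0,0], fingers=[255,255,255,255,255,255,255,0,0,0,0])

```text
clock: 6.1
position: [679.8, 157.8, 5.5]
ee_rot: [0.977, 0.213, 0.0, -0.0]
contact_force: [-1.2, -0.2, 0.0]
gripper_width: 80.8
```

Request:
send_rows(translation=[[0,0,0],[0,0,-0.03],[0,0,-0.07],[0,0,-0.12],[0,0,-0.16],[0,0,-0.16]], yaw=[0,0,0,0,0,0], fingers=[0,0,0,0,0,0])

```text
clock: 6.7
position: [683.6, 158.9, 174.3]
ee_rot: [0.977, 0.214, 0.008, -0.001]
contact_force: [-0.0, -0.1, -0.1]
gripper_width: 85.4
```

Run:
```python
from h import *
print(read_state()['joints'].round(2))
go(451,82,150,119)
```

```text
[ 0.46  0.55  0.13  0.   -1.14  1.54]
shift [-0.2438 -0.0273  0.0204] yaw [(np.float64(-4.3), 'j6->', 95), (np.float64(175.7), 'j6->', -85)] rows 4.9 tilt 0.92 w 85.4 t 6.7
```

Request:
send_rows(translation=[[-0.05,-0.006,0.0],[-0.1,-0.012,0.0],[-0.15,-0.017,0.0],[-0.2,-0.022,0.01],[-0.243,-0.027,0.02],[-0.243,-0.027,0.02],[-0.243,-0.027,0.02],[-0.243,-0.027,0.02]], yaw=[-4.3,-4.3,-4.3,-4.3,-4.3,-4.3,-4.3,-4.3], fingers=[0,0,0,0,0,0,0,0])

```text
clock: 7.5
position: [453.5, 82.9, 151.2]
ee_rot: [0.968, 0.25, 0.009, -0.001]
contact_force: [-0.7, 0.3, 0.2]
gripper_width: 85.5
```

Run:
```python
from h import *
go(451,82,13,119)
for n in('top','side'):cv2.imwrite('pics/t4%s.png'%n,get_image(n))
```

```text
shift [-0.0051 -0.0009  0.1381] yaw [(np.float64(-0.0), 'j6->', 88), (np.float64(180.0), 'j6->', -92)] rows 2.8 tilt 1.07 w 85.5 t 7.5
```

View pics/t4side.png

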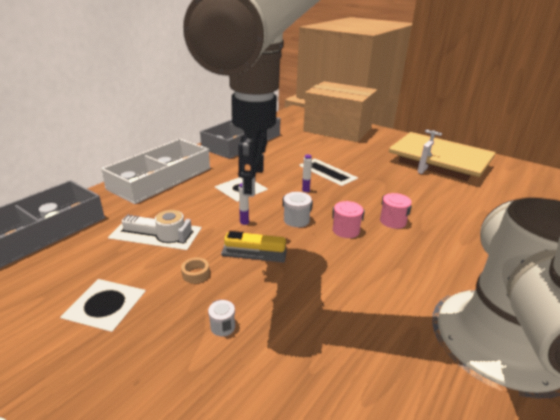

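View pics/t4top.png

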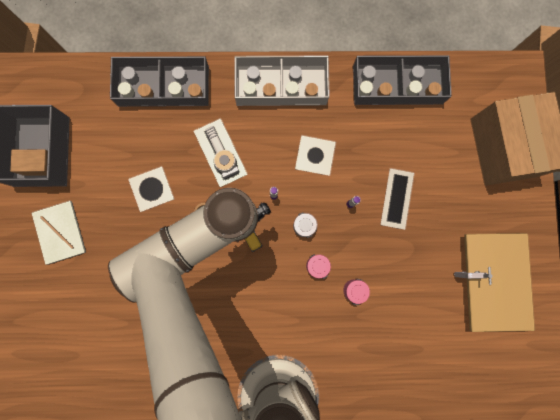

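Request:
send_rows(translation=[[-0.002,0,0.05],[-0.004,-0.001,0.09],[-0.005,-0.001,0.12],[-0.005,-0.001,0.135],[-0.005,-0.001,0.138],[-0.005,-0.001,0.138],[-0.005,-0.001,0.138],[-0.005,-0.001,0.138],[-0.005,-0.001,0.138],[-0.005,-0.001,0.138],[-0.005,-0.001,0.138],[-0.005,-0.001,0.138]], yaw=[0,0,0,0,0,0,0,0,0,0,0,0], fingers=[0,0,0,0,0,0,255,255,255,255,255,255])

```text
clock: 8.8
position: [451.4, 82.4, 13.6]
ee_rot: [0.968, 0.25, 0.01, -0.001]
contact_force: [-1.8, 0.3, 5.9]
gripper_width: 29.2
```

Request:
send_rows(translation=[[0,0,0],[0,0,-0.02],[0,0,-0.06],[0,0,-0.1],[0,0,-0.14],[0,0,-0.16],[0,0,-0.16],[0,0,-0.16]], yaw=[0,0,0,0,0,0,0,0], fingers=[255,255,255,255,255,255,255,255])

```text
clock: 9.6
position: [447.3, 81.0, 172.3]
ee_rot: [0.968, 0.25, 0.008, -0.001]
contact_force: [-0.5, -0.1, -3.5]
gripper_width: 29.2
```

Run:
```python
from h import *
go(533.5,-347,165,78.5)
for n in('top','side'):cv2.imwrite('pics/t5%s.png'%n,get_image(n))
```

```text
shift [-0.1318  0.4163  0.006 ] yaw [(np.float64(40.4), 'j6->', 91), (np.float64(-139.6), 'j6->', 271)] rows 8.7 tilt 0.98 w 29.2 t 9.6
```

View pics/t5side.png

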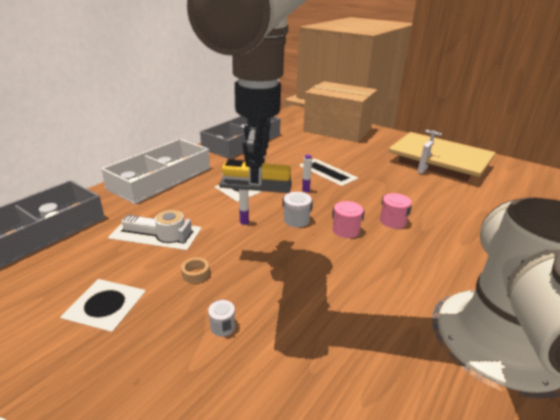

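Request:
send_rows(translation=[[-0.013,0.04,0],[-0.027,0.085,0],[-0.041,0.13,0],[-0.055,0.175,0],[-0.07,0.22,0],[-0.083,0.265,0],[-0.097,0.31,0],[-0.111,0.35,0],[-0.124,0.39,0],[-0.132,0.416,0],[-0.132,0.416,0],[-0.132,0.416,0]], yaw=[4,8,12,16,20,24,28,32,36,40.4,40.4,40.4], fingers=[255,255,255,255,255,255,255,255,255,255,255,255])

```text
clock: 10.9
position: [531.6, -347.2, 167.4]
ee_rot: [0.995, -0.1, 0.004, -0.004]
contact_force: [0.7, 0.0, -3.1]
gripper_width: 29.2
```

Run:
```python
from h import *
go(533.5,-347,15,78.5)
```

```text
shift [0.0008 0.0008 0.1524] yaw [(np.float64(-0.0), 'j6->', 98), (np.float64(180.0), 'j6->', -82)] rows 3.0 tilt 0.64 w 29.2 t 10.9
```

Request:
send_rows(translation=[[0.001,0.001,0.05],[0.001,0.001,0.09],[0.001,0.001,0.12],[0.001,0.001,0.14],[0.001,0.001,0.15],[0.001,0.001,0.153],[0.001,0.001,0.153],[0.001,0.001,0.153],[0.001,0.001,0.153],[0.001,0.001,0.153],[0.001,0.001,0.153],[0.001,0.001,0.153]], yaw=[0,0,0,0,0,0,0,0,0,0,0,0], fingers=[255,255,255,255,255,255,255,255,0,0,0,0])

```text
clock: 12.1
position: [534.0, -347.5, 14.9]
ee_rot: [0.995, -0.1, 0.004, -0.004]
contact_force: [0.6, -0.3, 0.4]
gripper_width: 84.2
```

Request:
send_rows(translation=[[0,0,0],[0,0,-0.03],[0,0,-0.07],[0,0,-0.11],[0,0,-0.14],[0,0,-0.14],[0,0,-0.14]], yaw=[0,0,0,0,0,0,0], fingers=[0,0,0,0,0,0,0])

```text
clock: 12.8
position: [532.8, -348.3, 155.6]
ee_rot: [0.995, -0.1, 0.005, -0.004]
contact_force: [-0.9, -0.3, -1.0]
gripper_width: 85.5
```

Run:
```python
from h import *
go(459,-79,150,112)
cv2.imwrite('pics/t6side.png',get_image('side'))
```

```text
shift [-0.1262 -0.2491  0.0065] yaw [(np.float64(-33.5), 'j6->', 108), (np.float64(146.5), 'j6->', -72)] rows 5.6 tilt 0.75 w 85.5 t 12.8
```

View pics/t6side.png

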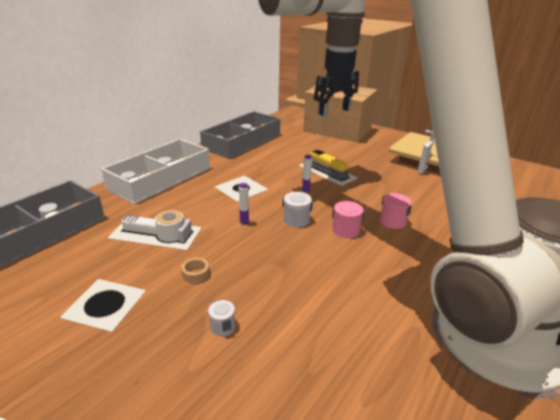

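Request:
send_rows(translation=[[-0.02,-0.045,0],[-0.042,-0.085,0],[-0.064,-0.127,0],[-0.087,-0.17,0],[-0.108,-0.213,0.005],[-0.126,-0.249,0.006],[-0.126,-0.249,0.006],[-0.126,-0.249,0.006],[-0.126,-0.249,0.006]], yaw=[-7,-14,-20,-27,-33.5,-33.5,-33.5,-33.5,-33.5], fingers=[0,0,0,0,0,0,0,0,0])

```text
clock: 13.75
position: [458.4, -79.3, 148.9]
ee_rot: [0.982, 0.19, 0.004, -0.003]
contact_force: [0.1, 0.4, 0.1]
gripper_width: 85.6
```

Run:
```python
from h import *
go(459,-79,13,112)
cv2.imwrite('pics/t7top.png',get_image('top'))
cv2.imwrite('pics/t7side.png',get_image('side'))
```

```text
shift [-0.0006  0.0004  0.1359] yaw [(np.float64(-0.1), 'j6->', 102), (np.float64(179.9), 'j6->', -78)] rows 2.7 tilt 0.59 w 85.6 t 13.75
```

View pics/t7side.png

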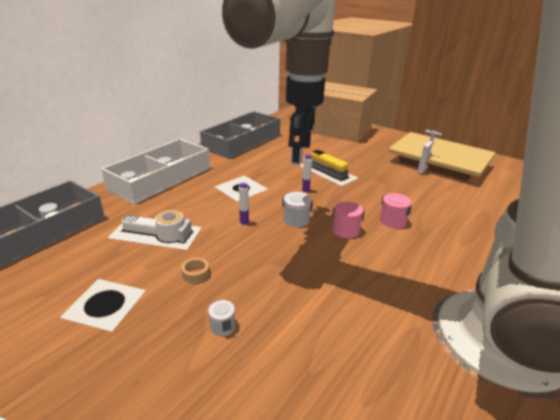

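Request:
send_rows(translation=[[-0.0005,0,0.04],[-0.0005,0,0.07],[-0.0005,0,0.095],[-0.0005,0,0.115],[-0.0005,0,0.13],[-0.0005,0,0.136],[-0.0005,0,0.136],[-0.0005,0,0.136],[-0.0005,0,0.136],[-0.0005,0,0.136],[-0.0005,0,0.136],[-0.0005,0,0.136]], yaw=[0,0,0,0,0,0,0,0,0,0,0,0], fingers=[0,0,0,0,0,0,0,255,255,255,255,255])

```text
clock: 15.05
position: [459.9, -79.0, 14.2]
ee_rot: [0.982, 0.19, 0.006, -0.003]
contact_force: [-1.1, 0.2, 6.0]
gripper_width: 61.0
```

Request:
send_rows(translation=[[0,0,0],[0,0,-0.02],[0,0,-0.06],[0,0,-0.1],[0,0,-0.14],[0,0,-0.16],[0,0,-0.16],[0,0,-0.16]], yaw=[0,0,0,0,0,0,0,0], fingers=[255,255,255,255,255,255,255,255])

```text
clock: 15.85
position: [457.4, -80.0, 173.5]
ee_rot: [0.982, 0.189, 0.005, -0.003]
contact_force: [-0.7, -0.2, -2.1]
gripper_width: 60.6
```

Run:
```python
from h import *
go(569,349.3,160,153)
for n in('top','side'):cv2.imwrite('pics/t8%s.png'%n,get_image(n))
```

```text
shift [ 0.2631 -0.3569  0.018 ] yaw [(np.float64(-41.2), 'j6->', 102), (np.float64(138.8), 'j6->', -78)] rows 8.9 tilt 0.7 w 60.6 t 15.85
```

View pics/t8side.png

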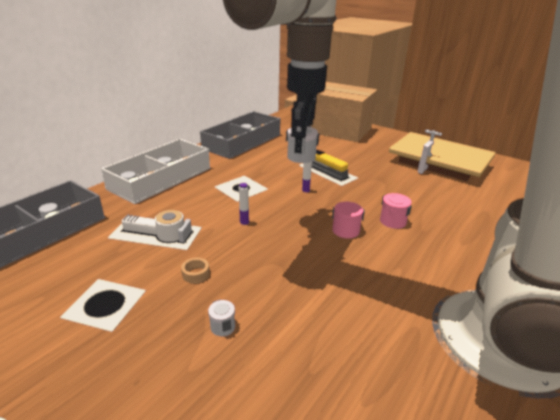

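Request:
send_rows(translation=[[0.026,-0.035,0],[0.055,-0.074,0],[0.084,-0.114,0],[0.113,-0.153,0],[0.142,-0.193,0],[0.171,-0.232,0],[0.2,-0.271,0.003],[0.23,-0.312,0.01],[0.25,-0.34,0.015],[0.263,-0.357,0.018],[0.263,-0.357,0.018],[0.263,-0.357,0.018]], yaw=[0,0,0,0,0,0,0,0,0,0,0,0], fingers=[255,255,255,255,255,255,255,255,255,255,255,255])

```text
clock: 17.15
position: [567.3, 348.8, 155.4]
ee_rot: [0.982, 0.19, 0.001, -0.002]
contact_force: [-0.4, -0.9, -2.1]
gripper_width: 60.7
```

Run:
```python
from h import *
go(569,349.3,14,112)
```

```text
shift [0.0013 0.0006 0.1414] yaw [(np.float64(-0.1), 'j6->', 67), (np.float64(179.9), 'j6->', -113)] rows 2.8 tilt 0.26 w 60.7 t 17.15
```

Request:
send_rows(translation=[[0.001,0.0005,0.05],[0.001,0.0005,0.09],[0.001,0.0005,0.115],[0.001,0.0005,0.13],[0.001,0.0005,0.138],[0.001,0.0005,0.141],[0.001,0.0005,0.141],[0.001,0.0005,0.141],[0.001,0.0005,0.141],[0.001,0.0005,0.141],[0.001,0.0005,0.141],[0.001,0.0005,0.141]], yaw=[0,0,0,0,0,0,0,0,0,0,0,0], fingers=[255,255,255,255,255,255,255,255,0,0,0,0])

```text
clock: 18.35
position: [568.9, 349.5, 14.8]
ee_rot: [0.982, 0.19, 0.002, -0.002]
contact_force: [0.6, -0.6, 0.5]
gripper_width: 85.6
```

Request:
send_rows(translation=[[0,0,0],[0,0,-0.03],[0,0,-0.07],[0,0,-0.11],[0,0,-0.14],[0,0,-0.14],[0,0,-0.14]], yaw=[0,0,0,0,0,0,0], fingers=[0,0,0,0,0,0,0])

```text
clock: 19.05
position: [568.5, 349.0, 155.6]
ee_rot: [0.982, 0.19, 0.002, -0.003]
contact_force: [0.4, 0.1, -0.9]
gripper_width: 85.6
```

Run:
```python
from h import *
go(372,261,140,59)
cv2.imwrite('pics/t9side.png',get_image('side'))
```

```text
shift [-0.2152  0.0085  0.0143] yaw [(np.float64(52.9), 'j6->', 10), (np.float64(-127.1), 'j6->', 190)] rows 4.3 tilt 0.4 w 85.6 t 19.05
```

View pics/t9side.png

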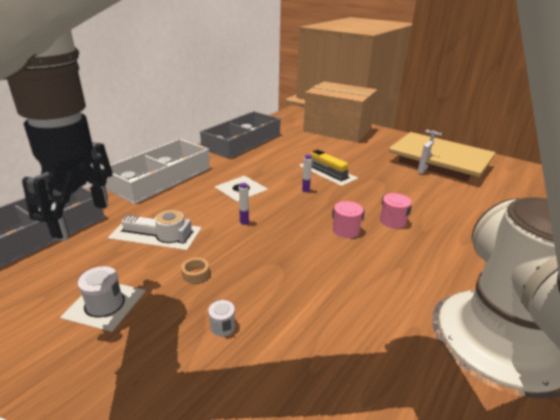

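Big tin stands on its disc at (100,295). Now the small tin.

Request:
send_rows(translation=[[-0.03,0.001,0],[-0.06,0.002,0],[-0.09,0.003,0],[-0.12,0.005,0],[-0.15,0.006,0],[-0.18,0.007,0.005],[-0.215,0.0085,0.012],[-0.215,0.0085,0.014],[-0.215,0.0085,0.014],[-0.215,0.0085,0.014]], yaw=[8,16,24,32,40,48,52.9,52.9,52.9,52.9], fingers=[0,0,0,0,0,0,0,0,0,0])

```text
clock: 20.1
position: [372.2, 261.1, 139.1]
ee_rot: [0.964, -0.267, 0.0, -0.002]
contact_force: [1.4, -0.3, -0.4]
gripper_width: 85.6
```

Run:
```python
from h import *
go(372,261.5,7,59)
for n in('top','side'):cv2.imwrite('pics/t10%s.png'%n,get_image(n))
```

```text
shift [-0.0003  0.0003  0.1321] yaw [(np.float64(-0.0), 'j6->', 3), (np.float64(180.0), 'j6->', -177)] rows 2.6 tilt 0.23 w 85.6 t 20.1
```

View pics/t10side.png

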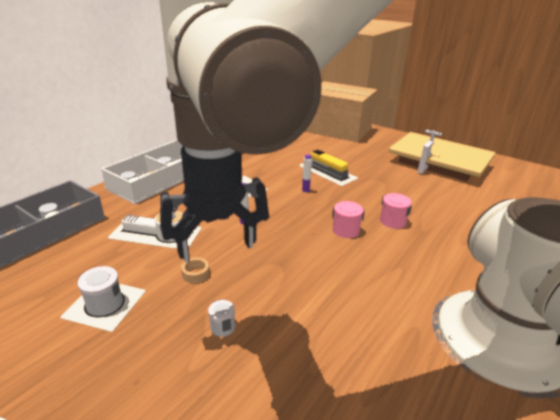

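Request:
send_rows(translation=[[0,0,0.04],[0,0,0.07],[0,0,0.095],[0,0,0.115],[0,0,0.127],[0,0,0.132],[0,0,0.132],[0,0,0.132],[0,0,0.132],[0,0,0.132],[0,0,0.132],[0,0,0.132]], yaw=[0,0,0,0,0,0,0,0,0,0,0,0], fingers=[0,0,0,0,0,0,0,255,255,255,255,255])

```text
clock: 21.4
position: [373.0, 262.2, 8.2]
ee_rot: [0.964, -0.267, 0.001, -0.003]
contact_force: [-0.8, 0.1, 6.2]
gripper_width: 40.6
```

Request:
send_rows(translation=[[0,0,0],[0,0,-0.02],[0,0,-0.06],[0,0,-0.1],[0,0,-0.14],[0,0,-0.16],[0,0,-0.16],[0,0,-0.16]], yaw=[0,0,0,0,0,0,0,0], fingers=[255,255,255,255,255,255,255,255])

```text
clock: 22.2
position: [371.9, 261.0, 167.8]
ee_rot: [0.964, -0.268, 0.0, -0.003]
contact_force: [-1.2, -0.7, -2.2]
gripper_width: 40.7
```

Run:
```python
from h import *
go(661,-116.2,165,59)
for n in('top','side'):cv2.imwrite('pics/t11%s.png'%n,get_image(n))
```

```text
shift [0.4422 0.1741 0.0013] yaw [(np.float64(-0.0), 'j6->', 49), (np.float64(180.0), 'j6->', -131)] rows 9.5 tilt 0.33 w 40.7 t 22.2
```

View pics/t11side.png

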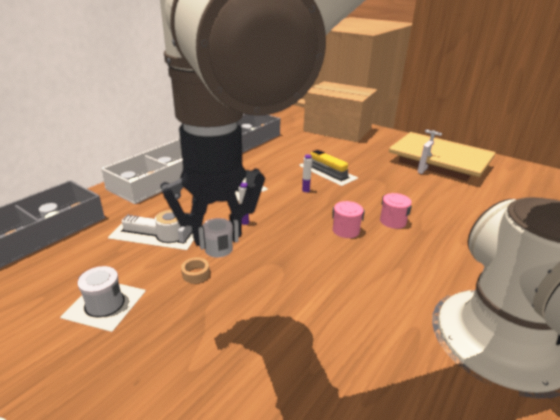

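Request:
send_rows(translation=[[0.04,0.016,0],[0.085,0.033,0],[0.13,0.051,0],[0.175,0.069,0],[0.22,0.087,0],[0.265,0.104,0],[0.31,0.122,0],[0.355,0.14,0],[0.395,0.156,0],[0.425,0.167,0],[0.442,0.174,0],[0.442,0.174,0]], yaw=[0,0,0,0,0,0,0,0,0,0,0,0], fingers=[255,255,255,255,255,255,255,255,255,255,255,255])

```text
clock: 23.5
position: [660.8, -118.8, 162.1]
ee_rot: [0.963, -0.269, -0.002, -0.001]
contact_force: [-1.1, 0.0, -2.1]
gripper_width: 40.7
```

Request:
send_rows(translation=[[0,0,0],[0,0,0],[0,0,0]], yaw=[0,0,0], fingers=[255,255,255])

```text
clock: 23.8
position: [660.1, -117.8, 161.6]
ee_rot: [0.963, -0.269, -0.003, -0.001]
contact_force: [0.1, 1.0, -0.7]
gripper_width: 40.4
```

Run:
```python
from h import *
go(661,-116.2,8.5,59)
```

```text
shift [ 0.0008 -0.002   0.1531] yaw [(np.float64(-0.2), 'j6->', 55), (np.float64(179.8), 'j6->', -125)] rows 3.1 tilt 0.35 w 40.4 t 23.8
```

Request:
send_rows(translation=[[0.001,-0.002,0.05],[0.001,-0.002,0.09],[0.001,-0.002,0.12],[0.001,-0.002,0.14],[0.001,-0.002,0.15],[0.001,-0.002,0.153],[0.001,-0.002,0.153],[0.001,-0.002,0.153],[0.001,-0.002,0.153],[0.001,-0.002,0.153],[0.001,-0.002,0.153],[0.001,-0.002,0.153]], yaw=[0,0,0,0,0,0,0,0,0,0,0,0], fingers=[255,255,255,255,255,255,255,255,0,0,0,0])

```text
clock: 25.0
position: [661.4, -116.3, 9.0]
ee_rot: [0.963, -0.269, -0.003, -0.001]
contact_force: [-0.5, -0.8, -0.6]
gripper_width: 85.6
```

Request:
send_rows(translation=[[0,0,0],[0,0,-0.03],[0,0,-0.07],[0,0,-0.11],[0,0,-0.15],[0,0,-0.19],[0,0,-0.2],[0,0,-0.2]], yaw=[0,0,0,0,0,0,0,0], fingers=[0,0,0,0,0,0,0,0])

```text
clock: 25.8
position: [663.4, -116.9, 211.7]
ee_rot: [0.963, -0.269, -0.0, -0.001]
contact_force: [0.2, -0.0, -0.3]
gripper_width: 85.5
```

Run:
```python
from h import *
go(201,-591,230)
```

```text
shift [-0.1504  0.6449 -0.0198] yaw [] rows 13.3 tilt 0.16 w 85.5 t 25.8
```

Move the arm aside for a clear look.

Request:
send_rows(translation=[[-0.012,0.045,-0.02],[-0.022,0.09,-0.02],[-0.033,0.14,-0.02],[-0.044,0.19,-0.02],[-0.056,0.24,-0.02],[-0.068,0.29,-0.02],[-0.08,0.34,-0.02],[-0.091,0.39,-0.02],[-0.103,0.44,-0.02],[-0.115,0.49,-0.02],[-0.127,0.54,-0.02],[-0.135,0.58,-0.02]], yaw=[0,0,0,0,0,0,0,0,0,0,0,0], fingers=[0,0,0,0,0,0,0,0,0,0,0,0])

```text
clock: 27.0
position: [247.5, -541.5, 228.1]
ee_rot: [0.963, -0.269, -0.002, -0.003]
contact_force: [-0.2, -1.0, -1.3]
gripper_width: 85.2
```

Run:
```python
from h import *
t=get_image('top');cv2.imwrite('pics/f_top.png',t);cv2.imwrite('pics/f_side.png',get_image('side'))
cv2.imwrite('pics/f_crop.png',cv2.resize(t[110:240,110:430],None,fx=2.5,fy=2.5,interpolation=cv2.INTER_CUBIC))
```

```text
(no output)
```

View pics/f_crop.png

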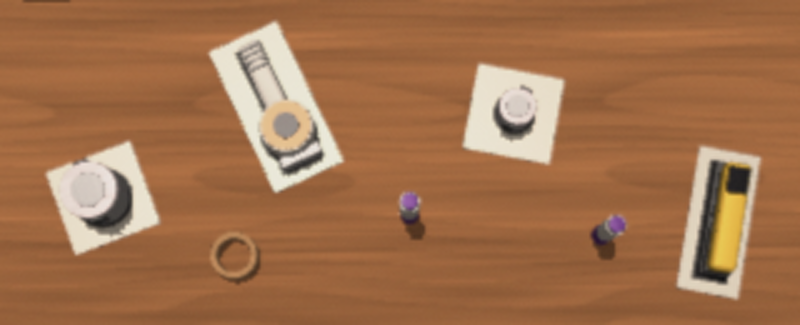

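View pics/f_side.png

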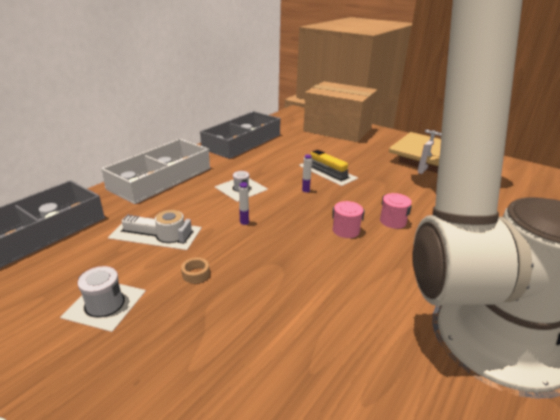

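Run:
```python
from h import *
t=cv2.imread('pics/f_top.png');hs=cv2.cvtColor(t,cv2.COLOR_BGR2HSV)
def comp(mask,box):
    m=np.zeros(mask.shape,np.uint8);x0,y0,x1,y1=box;m[y0:y1,x0:x1]=mask[y0:y1,x0:x1]
    n,l,s,c=cv2.connectedComponentsWithStats(m);i=1+np.argmax(s[1:,4])
    return max(cv2.findContours((l==i).astype(np.uint8),0,1)[0],key=cv2.contourArea)
def rect(cn,z):
    P=np.array([ray('top',p,z)[:2] for p in cn.reshape(-1,2)],np.float32)
    r=cv2.minAreaRect(P);B=cv2.boxPoints(r);e=max([B[1]-B[0],B[2]-B[1]],key=np.linalg.norm);return np.round(r[0],1),np.round(r[1],1),ang(e).round(1)
yel=(hs[...,0]>18)&(hs[...,0]<35)&(hs[...,1]>150)&(hs[...,2]>110)
print('stap yellow',rect(comp(yel,(375,160,425,235)),44),'(arm centre was 8 behind)')
pk=lambda x,y:(110+x/2.5-.3,110+y/2.5-.3)
print('big',ray('top',pk(90,190),58).round(1),'small',ray('top',pk(517,105),40).round(1))
r=ray('top',pk(286,125),45);h=ray('top',pk(249,44),28);print('gun',r.round(1),h.round(1),ang(r-h),'origin',r[:2]+36*np.array([.9085,.418]))
print('m1,m2 tops before/after', [ray('top',p,100).round(0)[:2] for p in [pk(409,201),pk(617,224)]],[ray('top',(110+x/2.58,130+y/2.58),100).round(0)[:2] for x,y in [(423,155),(636,180)]])
s=read_state();print(s['gripper_width'],s['joint_vel'].round(3))
```

```text
stap yellow (array([ 532.6, -345.3]), array([ 28.8, 118.4]), np.float32(-11.2)) (arm centre was 8 behind)
big [567.4 345.9  58. ] small [ 660.5 -116.2   40. ]
gun [639.2 137.9  45. ] [735.8 181.   28. ] -155.9420519391926 origin [671.94813041 152.99348371]
m1,m2 tops before/after [array([545.,   5.]), array([ 519., -211.])] [array([545.,   3.]), array([ 517., -211.])]
85.51535978758311 [ 0.08  -0.022 -0.03  -0.028  0.002 -0.05 ]
```

Request:
send_rows(translation=[[0,0,0],[0,0,0],[0,0,0],[0,0,0]], yaw=[0,0,0,0], fingers=[0,0,0,0])

```text
clock: 27.5
position: [246.0, -542.8, 227.2]
ee_rot: [0.963, -0.271, -0.002, -0.003]
contact_force: [0.7, -0.0, -0.1]
gripper_width: 85.7
```

```bash
python3 -c "
from bench import *
print(job_done())"
```

```text
the job is handed in; nothing more can be done
None
```

I placed the tape gun, stapler, big tin and small tin on their outlines, one grasp each. I let go of everything, moved the arm aside and handed the job in at about 27.5 s.

The last camera check, after everything was released, showed:

| Thing | Measured offset from its place | Angle error | Limit |
|---|---|---|---|
| Big tin | about 4 mm | – | 15 mm |
| Small tin | under 1 mm | – | 15 mm |
| Stapler | about 2 mm, measured on the yellow arm | about 0.3° | 15 mm, 0.25 rad (14°) |
| Tape gun | about 2 mm, roll at the round end | about 0.6° | 15 mm, 0.25 rad (14°) |

- **Markers:** both still stand, within about 2 mm of where they started, which is measurement noise.
- **Pink tins and brown ring:** I left these alone.
- **Checks:** none failed. The only loose one is the stapler. At the start, its yellow-arm centre read about 8 mm off its base centre because the black patch was partly left out, so its final offset could be a few mm more than shown. Its release position and the side picture both put it on the bar.

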